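# Mesh the drive gear on the polisher's splined spindle and hold it down

### The arm

A 7-joint arm with a two-finger parallel gripper is mounted at the origin on the work surface. World frame = base frame: x ahead of the robot, y to its left, z up, the work surface at z = 0. Lengths are in m, angles in rad, forces in N, time in s.
With the tool pointing down it reaches from about 0.425 to 0.875 m from the base axis. Payload 4.7 kg.
Tool frame: the origin (TCP) lies where the fingers leave the gripper's body, on its centre line; the fingertips stand 70 mm ahead of it and the grasp point (between the pads) lies 51 mm ahead of it; z points along the fingers, y is the line along which they close (so a half turn about z gives the same grasp; the last joint's range is limited). The gripper opens to 87 mm and grips with 3 to 60 N. Pads are 19 mm wide; open, the fingers measure 117 mm over their backs; the gripper's body (75 mm by 190 mm) begins 51 mm behind the grasp point.
Start: joints at [1.349, 0.321, -0.07, 1.45, 0.023, 1.371, -0.057], TCP at [0.152, -0.632, 0.292] pointing down, gripper open.
Joint ranges: [-2.86, 2.86], [-0.3, 2.09], [-1.38, 1.24], [0.06, 2.45], [-1.56, 4.7], [0.09, 2.05], [-2.69, 2.69]. Speed limits (rad/s): [2.57, 2.57, 3.14, 3.14, 3.14, 3.14, 3.14].

### API

Orientations are given as a rotation vector (axis times angle).
In Python, from bench import ctrl gives the robot as it stands.
- The arm moves only by the tool drive_tool, never from a script. Its argument "motion" is a list of rows, each a list of 3 entries, a list of its own where there are three numbers: the shift along the tool's x, y, z in cm, then the turn, a rotation vector about the tool's x, y, z in degrees, then the opening, from -1 (shut) to 1 (fully open). In form: [[[x, y, z], [ax, ay, az], claw], ...]. A call has 1 to 12 rows; each row shifts and turns the commanded pose from where the row before left it, along the tool's axes as they then stand; what a row does not reach is not made up. A row lasts 1/8 s, in which the tool goes at most 62.5 mm and 10.7 degrees, less where a joint would pass 70% of its speed; a pose out of reach is approached as far as the arm can. A call with a gripper value outside its range is refused whole. The fingers move at their own pace and stop on an object; "force" is the grip in N (left out, the last holds). Time passes only in rows, so rows that do not move let the fingers close. It gives the time, the measured TCP pose, the force, the opening and the grip force at its end, in the units of the state.
- ctrl.get_state(): the state, without advancing time (a new reading comes with each control period).
- ctrl.get_image(name): name is "side" or "top" or "wrist"; returns the picture (400x640x3 uint8, red, green, blue); there is no depth.
- ctrl.calibration(name): a dict with "K" (3x3 intrinsics, pixels), "distortion" ([k1, k2, p1, p2, k3] as OpenCV has them; the pictures are not rectified), "origin" and "attitude" of the camera in the world; the wrist camera has in their place "tool_from_camera" (4x4, takes a point from camera to tool coordinates, whose origin is the TCP and whose axes are the flange's). Camera axes: x right, y up, looking along -z (the intrinsics and any distortion apply to the point x, -y, -z); pixel columns grow to the right and rows downward; lengths in m; the calibration is good to about 2 mm. A picture is of the moment at which its call begins: read the wrist's pose just before it. calibration takes no time and is no camera call.
- ctrl.close_job(): hands the job in; it is judged then, once.
The state is a dict: "time": time; "joint_positions": joint angles; "qd": joint speeds; "joint_torque": joint torques, N m; "position": TCP position; "tool_rot": TCP orientation; "ft_force": force on the tool from outside, world axes, zero at the start; "torque": the same for the moment, N m; "grip_width": opening from 0.0 (shut) to 1.0 (fully open); "grip_force": force on a finger pad.
Only numpy, scipy, OpenCV 4.12 (cv2) and the standard library are available. Lean on these libraries where they do the work, as an engineer would, in place of code of your own. Each camera call takes 0.05 s, during which the arm holds its last target. There are 200 camera calls.

### The job

The acorn polisher's drive gear has to go back on: take the loose gear with the cross-shaped bore, turn it until the bore matches the cross-splined spindle on the gearbox, slide it down the spindle and push the spring collar beneath it right down to its stop. Finish while still gripping the gear and holding it pressed fully home, so that the retaining clip can be fitted; leave the gear with the round bore and everything else where it is.

Things in the scene. Friction and masses are not known exactly. Their poses are not given: they have to be found in the camera images.
- gear_hub (a point): White nylon gear, CROSS-shaped through bore, 0.18 kg, flat on the table. Rim 92 mm across, 12 thick, at the bottom; square hub 42 x 42 whose top is 58 above the underside. Point: on the axis, 35 above the underside (grip the hub's flats here, fingers above the rim). x, y: square to the flats, along the bore's two slots (8.5 wide, 27 end to end); z up. Same every quarter turn.
- round_gear_hub (a point): The other white nylon gear: same rim and same square hub, but a ROUND bore of 18 mm, so it does not fit. Point and axes as for gear_hub. To be left alone.
- spindle_tip (a point): Very top, on the axis, of the upright steel spindle, 153 mm above the table, 83 above the gearbox. Cross section: two crossing ribs 6 wide, 24 end to end, top 3 mm rounded; x, y along the ribs, z up. Same every quarter turn; turns only stiffly (0.2 N m). gear_hub is 23 below this point when the gear meets the raised collar, 31 below when fully home (spindle then 8 out of the hub).
- collar (a joint): Brass spring collar, 44 mm across, at the foot of the spindle, on which the gear's underside lands: how far it is pushed down, 0 (up, top 95 mm above the table) to 0.008 m (stop). Takes about 3.5 N to start, 9 N at the stop; the gear's weight does not move it.
- gearbox: Grey gearbox 210 x 160 mm, 70 high, fixed; origin at the centre of its underside. The spindle stands 35 mm from it towards its -x; a motor 64 mm thick lies on its +x side, 23 to 87 mm from it, up to 92 mm above the table.
- cup: Blue ceramic cup, 72 mm across, 75 mm high, bystander. Origin at the centre of its underside.
- oil_bottle: White bottle with black cap, 48 mm across, 120 mm high, bystander. Origin at the centre of its underside.
- wood_acorn: Turned wooden acorn, 58 mm across, 64 mm high, standing, bystander. Origin at the centre of its underside.
Not all that is in view belongs to the job. What is shaped like the part that bears gear_hub but purple or yellow is not meant.

How it is judged:
By the outcome, as a careful person would: the job done as asked, in the order asked, and still so for the second after the job is handed in, while the arm keeps its last pose, push and grip.
It also fails if it takes over 38 s, if anything falls off the work surface, if the arm or the gripper's body presses on something with over 40 N, if the wrist force passes 120 N, or if a joint passes its speed limit or range.

## Working session

There is one attempt and no reset: what is moved stays moved. The work goes in short steps, Python scripts to look and compute and a tool call to move; the robot and the scene stay as the last step left them, time stands still between calls to the robot, and variables do not carry over. Pictures are saved under pics/ and viewed, at most 10 in all, crops included, and the job is handed in when it is done.

Besides the shell and the picture viewer there is one more tool, called by a JSON object that holds its "api" and its "payload". drive_tool: Moves the arm, as the interface text tells. Its arguments: {"type":"object","properties":{"motion":{"type":"array","items":{"type":"array"}},"force":{"type":"number"}},"required":["motion"]}

```bash
mkdir -p pics; ls
cat > h.py <<'E'
import numpy as np, cv2
from scipy.spatial.transform import Rotation as R
from bench import ctrl
def cam(name,st=None):
    c=ctrl.calibration(name)
    if name=="wrist":
        T=np.array(c["tool_from_camera"]); Rw=R.from_rotvec(st["tool_rot"]).as_matrix()
        return np.array(c["K"]),np.array(c["distortion"]),np.array(st["position"])+Rw@T[:3,3],Rw@T[:3,:3]
    a=np.array(c["attitude"],float)
    A=a if a.shape==(3,3) else R.from_rotvec(a).as_matrix()
    return np.array(c["K"]),np.array(c["distortion"]),np.array(c["origin"]),A
def rays(C,px):
    K,d,o,A=C
    u=cv2.undistortPoints(np.array(px,float).reshape(-1,1,2),K,d).reshape(-1,2)
    return np.c_[u[:,0],-u[:,1],-np.ones(len(u))]@A.T
def onplane(C,px,z):
    r=rays(C,px); return C[2]+r*((z-C[2][2])/r[:,2])[:,None]
def proj(C,P):
    K,d,o,A=C
    p=(np.atleast_2d(P)-o)@A; p=p*[1,-1,-1]
    return cv2.projectPoints(p.reshape(-1,1,3),np.zeros(3),np.zeros(3),K,d)[0].reshape(-1,2)
def shot(name,fn):
    st=ctrl.get_state(); im=np.array(ctrl.get_image(name))[:,:,::-1].copy()
    cv2.imwrite(f"pics/{fn}.png",im); return im,st
E
python3 - <<'E'
from h import *
s=ctrl.get_state(); print(s)
for n in("top","side","wrist"):
    print(n,ctrl.calibration(n))
a=shot("top","top0")[0];b=shot("side","side0")[0]
cv2.imwrite("pics/ts0.png",np.vstack([a[:, :],b])[:, :])
E
```

```text
pics
{'time': 0.0, 'joint_positions': array([ 1.34908047,  0.32182322, -0.07010537,  1.45169415,  0.02262879,
        1.37078395, -0.05686872]), 'qd': array([-0.00199943,  0.00150214, -0.00092654,  0.00038701, -0.00097045,
       -0.00091065, -0.00012365]), 'joint_torque': array([ 1.08234184e-03, -4.91284168e+01, -4.03646166e-01, -3.12534642e+01,
       -6.39926735e-02,  4.39780857e-02,  1.84057740e-04]), 'position': array([ 0.15172616, -0.63160641,  0.29115179]), 'tool_rot': array([-3.11788725e+00, -3.69475250e-01,  5.41810144e-04]), 'ft_force': array([-0.57242064, -0.15711775, -0.93589747]), 'torque': array([ 0.01661957, -0.07892666,  0.01562997]), 'grip_force': 0.0, 'grip_width': 0.9981937225872637}
top {'K': array([[363.57103045,   0.        , 318.94476658],
       [  0.        , 363.57103045, 196.51302718],
       [  0.        ,   0.        ,   1.        ]]), 'distortion': array([0.00136343, 0.        , 0.        , 0.        , 0.        ]), 'origin': array([ 0.39421645, -0.03724517,  1.21249192]), 'attitude': array([ 0.11794245, -0.12706772, -1.55783955])}
side {'K': array([[471
[... 258 characters left out ...]
95111354, 0.76320256]), 'attitude': array([ 0.28524539, -1.36733563, -2.41329203])}
wrist {'K': array([[355.45907371,   0.        , 313.73280612],
       [  0.        , 355.45907371, 195.80819377],
       [  0.        ,   0.        ,   1.        ]]), 'distortion': array([-0.01062571,  0.        ,  0.        ,  0.        ,  0.        ]), 'tool_from_camera': array([[ 5.82778784e-04,  9.58138932e-01,  2.86303070e-01,
         7.99294957e-02],
       [ 9.99999817e-01, -5.11744019e-04, -3.22933353e-04,
         2.15418334e-04],
       [-1.62901134e-04,  2.86303206e-01, -9.58139054e-01,
        -9.26605668e-02],
       [ 0.00000000e+00,  0.00000000e+00,  0.00000000e+00,
         1.00000000e+00]])}
```

View pics/top0.png

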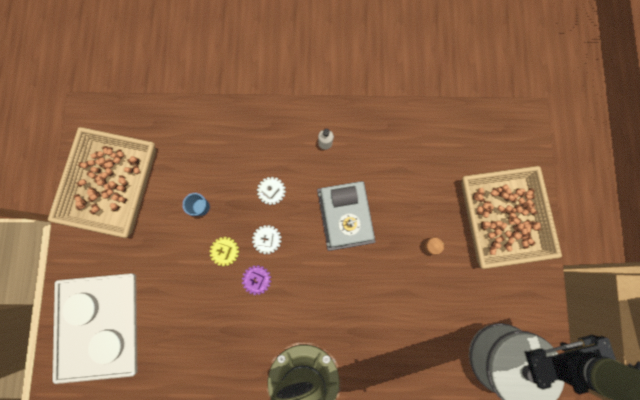

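View pics/side0.png

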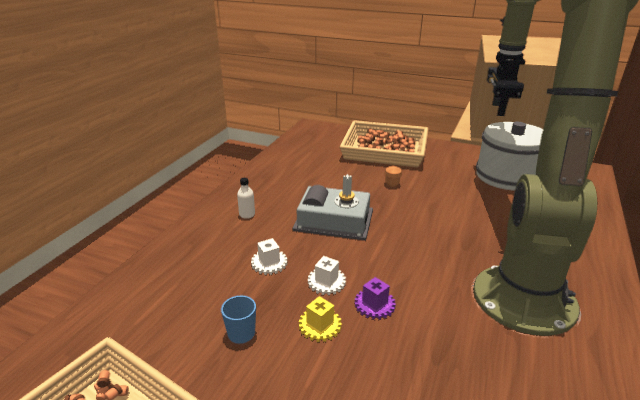

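The top view shows two white gears, at about (271,190) and (267,239), a purple one at (257,280), a yellow one at (224,251), and the spindle at about (349,224). The side view shows the white gears at (269,255), which looks round-bored, and (326,272), which looks cross-bored. I'll confirm this in a crop and measure.

Run:
```python
from h import *
a=cv2.imread("pics/top0.png");b=cv2.imread("pics/side0.png")
c1=cv2.resize(a[170:260,240:380],None,fx=5,fy=5,interpolation=cv2.INTER_CUBIC)
c2=cv2.resize(b[170:310,240:380],(450,450),interpolation=cv2.INTER_CUBIC)
cv2.imwrite("pics/crop0.png",cv2.resize(np.hstack([c1,c2]),None,fx=.69,fy=.69))
for n,im,zs in(("top",a,0.006),("side",b,0.006)):
    C=cam(n); hsv=cv2.cvtColor(im,cv2.COLOR_BGR2HSV)
    m=((hsv[...,1]<60)&(hsv[...,2]>120)).astype(np.uint8)
    k,l,s,ce=cv2.connectedComponentsWithStats(m)
    for i in range(1,k):
        if 60<s[i,4]<3000 and 200<ce[i,0]<400: print(n,s[i],ce[i].round(1),onplane(C,ce[i],.012)[0].round(3))
C=cam("top")
tip=onplane(C,[[349,223]],.153)[0]; print("tip",tip, proj(cam("side"),tip))
print("gear hub top",[onplane(C,[[267,239]],z)[0].round(3) for z in(.012,.058)])
```

```text
top [319 131  15  18 162] [325.7 139.2] [ 0.783 -0.065  0.012]
top [257 177  29  28 607] [270.9 190.5] [0.602 0.118 0.012]
top [ 318  181   57   69 2329] [347.6 216.8] [ 0.516 -0.139  0.012]
top [252 225  30  29 649] [266.3 239.1] [0.44  0.128 0.012]
top [277 354   9  10  69] [281.  358.7] [0.07  0.07  0.012]
top [322 355   9   9  67] [325.9 359.1] [ 0.07  -0.07   0.012]
side [238 186  17  32 456] [245.7 202. ] [ 0.799 -0.104  0.012]
side [ 297  186   73   32 1121] [338.3 204. ] [ 0.534 -0.204  0.012]
side [251 238  36  37 879] [268.4 257.5] [0.606 0.113 0.012]
side [ 308  256   38   39 1000] [326.3 276.6] [0.441 0.123 0.012]
tip [ 0.48374237 -0.13107429  0.153     ] [[347.23413827 176.71440506]]
gear hub top [array([0.441, 0.126, 0.012]), array([0.439, 0.119, 0.058])]
```

View pics/crop0.png

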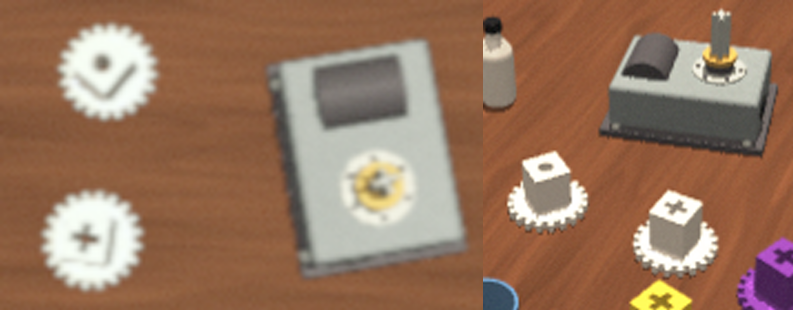

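The crop settles it: the gear at top (267,239) / side (326,272) has the cross bore, and it is the plain white one. The gear at top (271,190) has a round hole. I'll move above the spindle for a wrist look on the way.

{"api": "drive_tool", "payload": {"motion": [[[3.66, -3.41, -0.33], [0, 0, 0], 1], [[3.66, -3.41, -0.33], [0, 0, 0], 1], [[3.66, -3.41, -0.33], [0, 0, 0], 1], [[3.66, -3.41, -0.33], [0, 0, 0], 1], [[3.66, -3.41, -0.33], [0, 0, 0], 1], [[3.66, -3.41, -0.33], [0, 0, 0], 1], [[3.66, -3.41, -0.33], [0, 0, 0], 1], [[3.66, -3.41, -0.33], [0, 0, 0], 1], [[3.66, -3.41, -0.33], [0, 0, 0], 1], [[3.66, -3.41, -0.33], [0, 0, 0], 1], [[3.66, -3.41, -0.33], [0, 0, 0], 1], [[3.66, -3.41, -0.33], [0, 0, 0], 1]]}}

```text
time: 1.6
position: [0.4837, -0.1301, 0.3317]
tool_rot: [3.119, 0.369, -0.0]
ft_force: [0.5, -0.7, 0.2]
grip_width: 0.996
grip_force: 0.0
```

{"api": "drive_tool", "payload": {"motion": [[[0, 0, 0], [0, 0, 0], 1], [[0, 0, 0], [0, 0, 0], 1]]}}

```text
time: 1.85
position: [0.4828, -0.1321, 0.3314]
tool_rot: [3.12, 0.369, -0.002]
ft_force: [0.1, -0.1, -0.7]
grip_width: 1.002
grip_force: 0.0
```

Run:
```python
from h import *
im,st=shot("wrist","w1"); np.save("w1.npy",np.r_[st["position"],st["tool_rot"]])
print(st["position"],st["tool_rot"],st["joint_positions"].round(2),st["time"])
print(proj(cam("wrist",st),[.484,-.131,.153]))
```

```text
[ 0.48279858 -0.13214762  0.33136096] [ 3.11951904e+00  3.69164584e-01 -1.99344586e-03] [ 0.8   0.01 -0.59  1.73  0.01  1.4  -1.12] 1.85
[[312.26211934 192.52095384]]
```

View pics/w1.png

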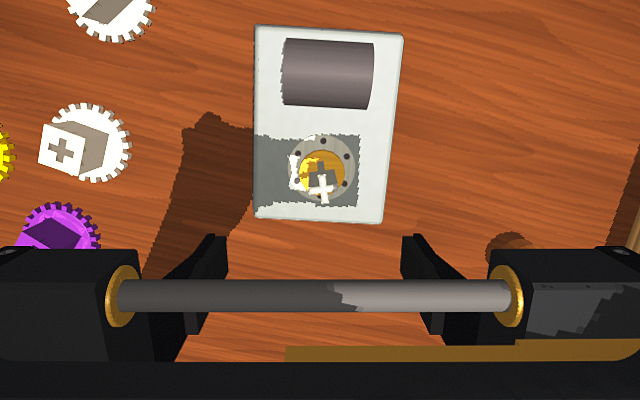

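The wrist view shows the gearbox, the spindle's bright cross tip at about (320,188), and the gear hub's top with the cross bore at about (64,149). I'll enlarge both and measure.

Run:
```python
from h import *
im=cv2.imread("pics/w1.png"); d=np.load("w1.npy"); C=cam("wrist",dict(position=d[:3],tool_rot=d[3:]))
a=cv2.resize(im[165:215,290:350],None,fx=7,fy=7,interpolation=cv2.INTER_NEAREST)
b=cv2.resize(im[115:185,30:90],None,fx=5,fy=5,interpolation=cv2.INTER_NEAREST)
cv2.imwrite("pics/crop1.png",np.hstack([a,b]))
g=cv2.cvtColor(im,cv2.COLOR_BGR2GRAY)
# gear hub top: brightest white
sub=g[110:190,25:95]
m=(sub>225).astype(np.uint8)
cn=max(cv2.findContours(m[:, :62],cv2.RETR_EXTERNAL,2)[0],key=cv2.contourArea)+[25,110]
print(cv2.contourArea(cn),cv2.minAreaRect(cn))
```

```text
1586.0 ((60.462127685546875, 150.0367431640625), (48.278350830078125, 38.93415451049805), 19.29004669189453)
```

View pics/crop1.png

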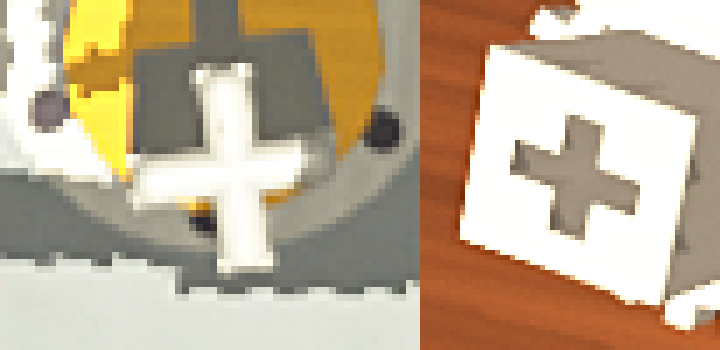

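Run:
```python
from h import *
d=np.load("w1.npy"); C=cam("wrist",dict(position=d[:3],tool_rot=d[3:]))
Rt=R.from_rotvec(d[3:]).as_matrix(); print("toolx yaw",np.degrees(np.arctan2(Rt[1,0],Rt[0,0])), "tilt", Rt[:,2])
sp=np.array([[222,68],[245,270],[137,187],[330,158]])/7-.5+[290,165]
P=onplane(C,sp,.151)[:,:2]; print("spindle",P.round(4).tolist(),P.mean(0))
ang=lambda v:np.degrees(np.arctan2(v[1],v[0]))%90
print(np.linalg.norm(P[0]-P[1]),np.linalg.norm(P[2]-P[3]),ang(P[1]-P[0]),ang(P[3]-P[2]))
g=(np.array([[490,45],[697,118],[662,303],[460,240]])-[420,0])/5-.5+[30,115]
G=onplane(C,g,.058)[:,:2]; print("gear",G.mean(0),[ (round(np.linalg.norm(G[i]-G[i-1]),4),ang(G[i]-G[i-1]).round(1)) for i in range(4)])
t=(np.array([[585,118],[568,237],[513,157],[637,200]])-[420,0])/5-.5+[30,115]
T=onplane(C,t,.058)[:,:2]; print("bore",T.mean(0),ang(T[1]-T[0]),ang(T[3]-T[2]),np.linalg.norm(T[0]-T[1]),np.linalg.norm(T[2]-T[3]))
# check with top cam at hub top
a=cv2.imread("pics/top0.png"); Ct=cam("top"); print(proj(Ct,[*G.mean(0),.058]),proj(Ct,[*P.mean(0),.153]),proj(cam("side"),[[*G.mean(0),.058],[*P.mean(0),.153]]))
```

```text
toolx yaw 13.498008165357676 tilt [-1.22450266e-03 -4.52455790e-04 -9.99999148e-01]
spindle [[0.4997, -0.1345], [0.4771, -0.1428], [0.4839, -0.1284], [0.4924, -0.1489]] [ 0.48826526 -0.13865361]
0.02403148777586595 0.022220829059920576 20.209517142539426 22.404069403734113
gear [0.44064836 0.12777765] [(np.float64(0.0431), np.float64(82.9)), (np.float64(0.0426), np.float64(83.0)), (np.float64(0.0417), np.float64(82.9)), (np.float64(0.0426), np.float64(84.8))]
bore [0.44052736 0.12810291] 84.37389962329908 83.05582318988667 0.026342682570779215 0.02587043656328094
[[264.36949571 238.38751777]] [[351.58824566 221.47728009]] [[326.01048113 262.74196934]
 [346.6175266  175.21155274]]
```

The sizes check: ribs 24 mm, hub 42–43 mm. The spindle yaw is about 21° and the gear about -6.6° (mod 90). I'll turn to the insertion yaw and re-measure the spindle on the tool axis, so the camera bias cancels later.

{"api": "drive_tool", "payload": {"motion": [[[0.35, 0.75, 0.8], [0, 0, -7.4], 1], [[0, 0, 0], [0, 0, 0], 1], [[0, 0, 0], [0, 0, 0], 1]]}}

```text
time: 2.28
position: [0.488, -0.1387, 0.3239]
tool_rot: [-3.09, -0.565, 0.001]
ft_force: [-0.5, -0.2, 0.4]
grip_width: 0.997
grip_force: 0.0
```

Run:
```python
from h import *
im,st=shot("wrist","w2"); np.save("w2.npy",np.r_[st["position"],st["tool_rot"]])
C=cam("wrist",st); p=proj(C,[.488,-.1385,.153])[0]; print(p)
x,y=int(p[0])-30,int(p[1])-25; print(x,y)
cv2.imwrite("pics/crop2.png",cv2.resize(im[y:y+50,x:x+60],None,fx=10,fy=10,interpolation=cv2.INTER_CUBIC))
```

```text
[312.97628921 197.03727389]
282 172
```

View pics/crop2.png

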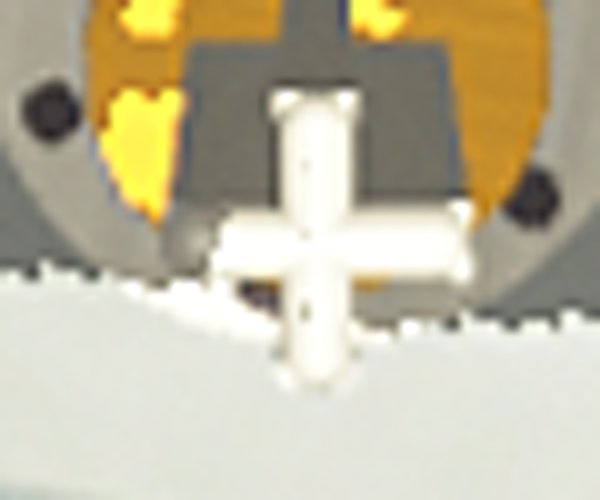

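The spindle cross is now square to the image, centred at crop (317,241), i.e. pixel (313.2,195.7), with less than 0.5° of misalignment. Next is the gear.

{"api": "drive_tool", "payload": {"motion": [[[0.84, -4.43, 0.8], [0, 0, 0], 1], [[0.84, -4.43, 1.7], [0, 0, 0], 1], [[0.84, -4.43, 1.7], [0, 0, 0], 1], [[0.84, -4.43, 1.8], [0, 0, 0], 1], [[0.84, -4.43, 1.8], [0, 0, 0], 1], [[0.8, -4.43, 1.7], [0, 0, 0], 1], [[0, 0, 0], [0, 0, 9.1], 1], [[0, 0, 0], [0, 0, 9.1], 1], [[0, 0, 0], [0, 0, 9.1], 1], [[0, 0, 0], [0, 0, 0], 1], [[0, 0, 0], [0, 0, 0], 1]]}}

```text
time: 3.7
position: [0.4403, 0.1281, 0.229]
tool_rot: [3.137, -0.172, 0.001]
ft_force: [0.8, -0.6, 0.0]
grip_width: 1.0
grip_force: 0.0
```

Run:
```python
from h import *
im,st=shot("wrist","w3"); np.save("w3.npy",np.r_[st["position"],st["tool_rot"]])
print(st["position"],st["tool_rot"],st["joint_positions"].round(2))
C=cam("wrist",st); p=proj(C,[.4406,.1279,.058])[0]; print(p)
x,y=int(p[0])-50,int(p[1])-45; print(x,y)
cv2.imwrite("pics/crop3.png",cv2.resize(im[y:y+90,x:x+100],None,fx=6,fy=6,interpolation=cv2.INTER_CUBIC))
```

```text
[0.44028594 0.12807339 0.22899103] [ 3.13661511e+00 -1.71934755e-01  5.37646304e-04] [ 0.57 -0.02 -0.89  1.96 -0.02  1.19 -1.99]
[314.01544175 196.91527199]
264 151
```

View pics/crop3.png

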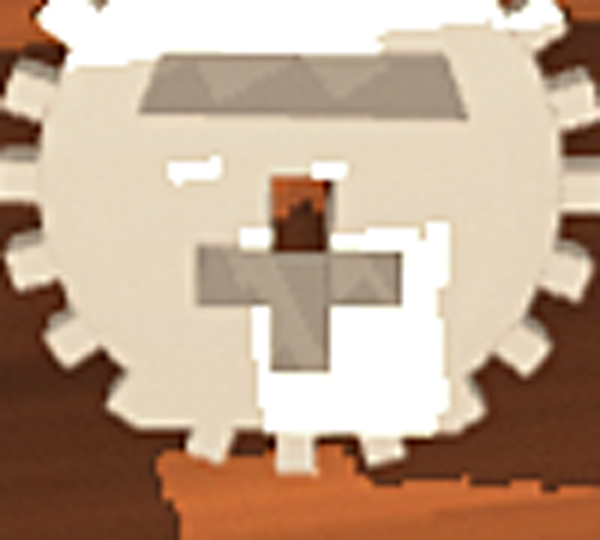

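Run:
```python
from h import *
for f,px,z in(("w2",(313.2,195.7),.151),("w3",(313.7,196.25),.058)):
    d=np.load(f+".npy"); C=cam("wrist",dict(position=d[:3],tool_rot=d[3:]));Rt=R.from_rotvec(d[3:]).as_matrix()
    P=onplane(C,[px],z)[0]; print(f,P,"tool",(P-d[:3])@Rt*1000, "yaw",np.degrees(np.arctan2(Rt[1,0],Rt[0,0])))
    if f=="w2":
        q=onplane(C,np.array([[315,95],[317,385],[165,243],[470,240]])/10-.45+[282,172],z)
    else: q=onplane(C,np.array([[301.5,176],[301.5,372],[196,274],[403,276],[140,112],[467,118.5]])/6-.42+[264,151],z)
    for i in range(0,len(q),2):
        v=q[i+1]-q[i]; print(np.linalg.norm(v),np.degrees(np.arctan2(v[1],v[0]))%90)
```

```text
w2 [ 0.48836434 -0.13792317  0.151     ] tool [  0.69144599  -0.53841477 172.87167568] yaw 20.704233148975757
0.023592516273607072 21.089482222312483
0.02377807754960473 21.321158052772688
w3 [0.44116154 0.12808444 0.058     ] tool [ 8.08194234e-01 -1.49360147e-01  1.70991296e+02] yaw -6.2750975603396
0.02641347432980115 83.7628714277285
0.02672209230780327 83.16861821394035
0.04130082267754118 82.58677286847832
```

Both bores and ribs measure to size, and the gear sits on the tool axis within a millimetre. I'll descend and grip.

{"api": "drive_tool", "payload": {"motion": [[[0.08, 0, 4.0], [0, 0, 0.4], 1], [[0, 0, 4.0], [0, 0, 0], 1], [[0, 0, 3.5], [0, 0, 0], 1], [[0, 0, 2.7], [0, 0, 0], 1], [[0, 0, 0], [0, 0, 0], 1], [[0, 0, 0], [0, 0, 0], 1]]}}

```text
time: 4.5
position: [0.4417, 0.1283, 0.0878]
tool_rot: [-3.136, 0.185, -0.002]
ft_force: [-0.0, 0.6, -0.5]
grip_width: 1.0
grip_force: 0.0
```

{"api": "drive_tool", "payload": {"motion": [[[0, 0, 0], [0, 0, 0], -1], [[0, 0, 0], [0, 0, 0], -1], [[0, 0, 0], [0, 0, 0], -1], [[0, 0, 0], [0, 0, 0], -1], [[0, 0, 0], [0, 0, 0], -1], [[0, 0, 0], [0, 0, 0], -1], [[0, 0, 0], [0, 0, 0], -1], [[0, 0, 0], [0, 0, 0], -1]], "force": 55}}

```text
time: 5.5
position: [0.4411, 0.128, 0.0868]
tool_rot: [3.136, -0.186, -0.0]
ft_force: [-0.7, -0.8, 1.2]
grip_width: 0.479
grip_force: 55.0
```

Gripped: 41.7 mm opening, as the hub should be. Next I'll lift and carry it over the spindle.

{"api": "drive_tool", "payload": {"motion": [[[0, 0, -3.5], [0, 0, 0], -1], [[0, 0, -5], [0, 0, 0], -1], [[0, 0, -5], [0, 0, 0], -1], [[0, 0, -4], [0, 0, 0], -1], [[1.12, 3.69, 0], [0, 0, 0], -1], [[1.12, 3.69, 0], [0, 0, 0], -1], [[1.12, 3.69, 0], [0, 0, 0], -1], [[1.12, 3.69, 0], [0, 0, 0], -1], [[1.12, 3.69, 0], [0, 0, 0], -1], [[1.12, 3.69, 0], [0, 0, 0], -1], [[1.1, 3.71, 0], [0, 0, 0], -1]]}}

```text
time: 6.88
position: [0.4879, -0.139, 0.2612]
tool_rot: [-3.136, 0.186, 0.001]
ft_force: [0.5, 0.1, -1.0]
grip_width: 0.475
grip_force: 55.0
```

{"api": "drive_tool", "payload": {"motion": [[[0, 0, 0], [0, 0, -9.3], -1], [[0, 0, 0], [0, 0, -9.3], -1], [[0, 0, 0], [0, 0, -9.25], -1], [[0, 0, 0], [0, 0, 0], -1], [[0, 0, 0], [0, 0, 0], -1], [[0, 0, 0], [0, 0, 0], -1]]}}

```text
time: 7.62
position: [0.4881, -0.1379, 0.2617]
tool_rot: [-3.089, -0.572, 0.0]
ft_force: [0.5, -0.6, -2.0]
grip_width: 0.483
grip_force: 55.0
```

Run:
```python
from h import *
S=[ctrl.get_state()]
for i in range(3): im,st=shot("wrist","w4"); S.append(st)
shot("side","side4"); S.append(ctrl.get_state())
for st in S:
    Rt=R.from_rotvec(st["tool_rot"]).as_matrix()
    e=(np.array([.4884,-.1379,.262])-st["position"])@Rt*1000
    print(st["position"].round(4),"err tool mm",e.round(2),np.degrees(np.arctan2(Rt[1,0],Rt[0,0])).round(2),Rt[:2,2].round(4),st["grip_width"].round(3),st["ft_force"].round(1))
w=cv2.imread("pics/w4.png"); s=cv2.imread("pics/side4.png")[110:230,270:430]
cv2.imwrite("pics/v4.png",np.hstack([cv2.resize(w[100:300,150:480],None,fx=1.2,fy=1.2),cv2.resize(s,(320,240))]))
```

```text
Traceback (most recent call last):
AttributeError: 'float' object has no attribute 'round'
```

The pose is within 0.5 mm and the yaw within 0.2° of target. I'll descend slowly past the tip and watch the force.

{"api": "drive_tool", "payload": {"motion": [[[0, 0, 1.0], [0, 0, 0], -1], [[0, 0, 0.7], [0, 0, 0], -1], [[0, 0, 0.3], [0, 0, 0], -1], [[0, 0, 0.3], [0, 0, 0], -1], [[0, 0, 0.2], [0, 0, 0], -1], [[0, 0, 0], [0, 0, 0], -1]]}}

```text
time: 8.57
position: [0.4882, -0.1379, 0.2368]
tool_rot: [-3.089, -0.574, 0.0]
ft_force: [0.3, -0.7, -1.2]
grip_width: 0.476
grip_force: 55.0
```

{"api": "drive_tool", "payload": {"motion": [[[0, 0, 0.3], [0, 0, 0], -1], [[0, 0, 0.3], [0, 0, 0], -1], [[0, 0, 0.3], [0, 0, 0], -1], [[0, 0, 0], [0, 0, 0], -1]]}}

```text
time: 9.07
position: [0.488, -0.1379, 0.2275]
tool_rot: [-3.088, -0.574, 0.001]
ft_force: [0.8, 0.7, -2.4]
grip_width: 0.483
grip_force: 55.0
```

It is on the spindle: 12 mm engaged with no force. I'll go down to just above the collar (TCP about 0.185).

{"api": "drive_tool", "payload": {"motion": [[[0, 0, 0.6], [0, 0, 0], -1], [[0, 0, 0.7], [0, 0, 0], -1], [[0, 0, 0.7], [0, 0, 0], -1], [[0, 0, 0.7], [0, 0, 0], -1], [[0, 0, 0.7], [0, 0, 0], -1], [[0, 0, 0.8], [0, 0, 0], -1], [[0, 0, 0], [0, 0, 0], -1]]}}

```text
time: 9.95
position: [0.4877, -0.1378, 0.185]
tool_rot: [-3.088, -0.574, 0.002]
ft_force: [-0.9, -0.0, -2.3]
grip_width: 0.477
grip_force: 55.0
```

{"api": "drive_tool", "payload": {"motion": [[[0, 0, 0.2], [0, 0, 0], -1], [[0, 0, 0.2], [0, 0, 0], -1], [[0, 0, 0.2], [0, 0, 0], -1], [[0, 0, 0], [0, 0, 0], -1], [[0, 0, 0], [0, 0, 0], -1]]}}

```text
time: 10.58
position: [0.4883, -0.138, 0.1802]
tool_rot: [3.088, 0.574, 0.001]
ft_force: [0.1, 0.8, 2.3]
grip_width: 0.478
grip_force: 55.0
```

{"api": "drive_tool", "payload": {"motion": [[[0, 0, 0.2], [0, 0, 0], -1], [[0, 0, 0.2], [0, 0, 0], -1], [[0, 0, 0.1], [0, 0, 0], -1], [[0, 0, 0], [0, 0, 0], -1], [[0, 0, 0], [0, 0, 0], -1]]}}

```text
time: 11.2
position: [0.4884, -0.138, 0.1752]
tool_rot: [3.088, 0.574, 0.001]
ft_force: [-2.2, 0.6, 5.6]
grip_width: 0.481
grip_force: 55.0
```

The force rises as the spring should. A bit further, until it clearly goes beyond the spring's 9 N.

{"api": "drive_tool", "payload": {"motion": [[[0, 0, 0.1], [0, 0, 0], -1], [[0, 0, 0.1], [0, 0, 0], -1], [[0, 0, 0], [0, 0, 0], -1], [[0, 0, 0], [0, 0, 0], -1]]}}

```text
time: 11.7
position: [0.4884, -0.138, 0.1738]
tool_rot: [3.088, 0.574, 0.0]
ft_force: [-2.6, 1.0, 10.2]
grip_width: 0.479
grip_force: 55.0
```

{"api": "drive_tool", "payload": {"motion": [[[0, 0, 0.1], [0, 0, 0], -1], [[0, 0, 0], [0, 0, 0], -1], [[0, 0, 0], [0, 0, 0], -1]]}}

```text
time: 12.08
position: [0.4885, -0.1379, 0.1737]
tool_rot: [3.088, 0.574, -0.0]
ft_force: [-6.0, 1.3, 17.0]
grip_width: 0.479
grip_force: 55.0
```

It is at the hard stop: TCP 0.1737 against 0.1738 predicted, with force climbing and no motion. One check picture before handing in.

Run:
```python
from h import *
im,_=shot("side","s5"); 
cv2.imwrite("pics/v5.png",cv2.resize(im[110:310,220:420],(600,600),interpolation=cv2.INTER_CUBIC))
s=ctrl.get_state(); print(s["position"],s["ft_force"],s["grip_force"],s["time"])
```

```text
[ 0.48846933 -0.13792499  0.17371331] [-5.07688999  1.93742324 15.8054093 ] 54.95914815750439 12.125
```

View pics/v5.png

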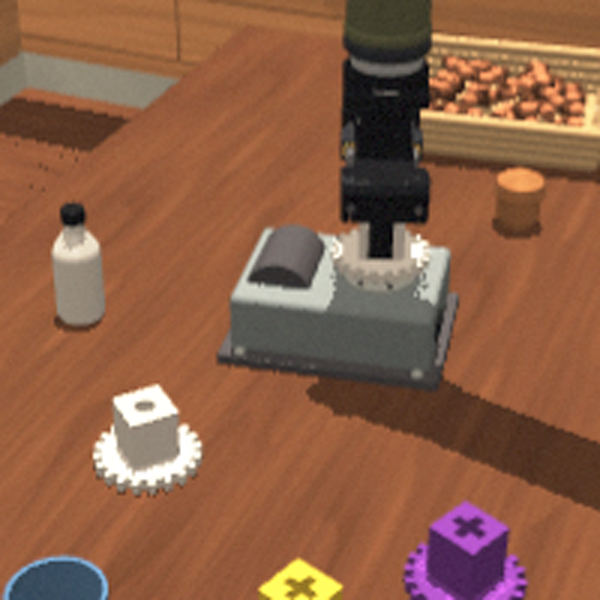

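The picture shows the gear held level on the gearbox at crop (380,260), with the round-bore gear and the bystanders where they were.

```bash
python3 -c "
from bench import ctrl
print(ctrl.close_job())"
```

```text
the job is handed in; nothing more can be done
None
```

The cross-bore gear is on the spindle and pressed against the collar's stop, still gripped (55 N) and pushed down with about 16 N; I handed the job in at about 12 s, and the round-bore gear and everything else was left where it was.

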